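# Prop the fume box flap open on its stay

## Task

Prop open the flap of the blue fume-extraction box: take the perforated stay bar by its black knob, swing the flap out with it and drop the bar's third hole, counted from the pivot (the one next but one to the knob), right down over the upright peg on the roof so that it holds the flap, then let go. The peg sits a few millimetres off the middle of its plate, on an eccentric, so feel for it gently without forcing the bar down on it, and leave everything else where it is.

Things in the scene. Friction and masses are not known exactly. Their poses are not given: they have to be found in the camera images.
- hood: the blue sheet-steel fume-extraction box on the bench, 270 mm deep (x), 340 mm wide (y), 150 mm high, fixed; its front, closed by the flap, faces the robot. Origin under the middle of the front, at bench level; x points to its back, y to its left, z up. The roof is at z = 150 mm
- flap (a joint): angle of the front flap (262 mm wide, 140 mm high) about its upright hinge at the box's left (+y) front edge; 0 = shut, grows as the free edge swings out towards the robot, to 1.35 rad at most. A light spring always closes it (about 0.35 N m shut, 0.6 N m at 0.75 rad)
- flap_hinge (a point): a point on the flap's hinge axis, at the height of the stay's underside (172 mm above the bench); in the box's frame at x = -6, y = 130 mm
- stay: flat steel stay bar, 30 mm wide, 6 mm thick, level, 22 mm above the roof. Origin on its pivot pin, at the bar's underside; x points along the bar to its free end (x = 258 mm), z up. Four 13 mm holes on its centre line at x = 116, 146, 176, 206 mm. It starts over the roof behind the peg, pointing back and left; the free end can be lifted 0.35 rad and falls back to level, its lowest position
- stay_pivot (a point): the bar's pivot, on the upright pin on the flap's top edge, at the bar's underside; it rides with the flap, 200 mm from the hinge axis (flap shut: straight to the right, box-frame -y, of the hinge). The bar swivels freely about the pin
- stay_hole3 (a point): the centre of the third hole from the pivot (x = 176 mm on the bar), at the bar's underside
- stay_knob (a point): the bar's grip: a black upright knob, 20 mm diameter, standing 33 mm high on the bar's upper face at x = 240 mm. The point is on its axis, 30 mm above the bar's underside (9 mm below the knob's top)
- peg_plate: plate on the roof, 60 x 60 x 5 mm, fixed, with one upright peg on an eccentric disc. Origin at the centre of its underside, axes as the box's. The peg's axis stands 6 mm from the plate's centre, in a direction that is not measured and does not change. Peg: steel, 10 mm diameter, 1 mm chamfer, top 35 mm above the roof (13 mm above the level bar's underside), 20 mm wide shoulder 20 mm above the roof
- flange_a: a plain steel ring, 52 mm across and 10 mm high, lying on the box's roof at the right; a bystander; origin at the centre of its underside
- jar: a white jar with black cap, 52 mm across and 55 mm high, on the roof at the back right; a bystander; origin at the centre of its underside
- flange_b: a plain steel ring, 44 mm across and 10 mm high, on the roof at the back left; a bystander; origin at the centre of its underside
- tee: a polished steel pipe tee, 116 mm long, 81 mm high, lying on the bench at the right; a bystander; origin at the centre of its underside
- hammer: a hammer lying on the bench at the left; a bystander
- wrench: a spanner lying on the bench at the right; a bystander
- cup: a steel cup, 70 mm across and 80 mm high, on the bench at the left; a bystander; origin at the centre of its underside

How it is judged:
By the outcome, as a careful person would: the job done as asked, in the order asked, and still so for the second after the job is handed in, with the robot touching nothing.
It also fails if it takes over 64 s, if anything falls off the work surface, if the arm or the gripper's body presses on something with over 40 N, if the wrist force passes 120 N, or if a joint passes its speed limit or range.

## Robot

A 6-joint arm with a two-finger parallel gripper is mounted at the origin on the work surface. World frame = base frame: x ahead of the robot, y to its left, z up, the work surface at z = 0. Lengths are in mm, angles in degrees, forces in N, time in s.
With the tool pointing down it reaches from about 300 to 850 mm from the base axis. Payload 4.2 kg.
Tool frame: the origin (TCP) lies on the centre line of the jaws, within the pads' length; the fingertips stand 14 mm ahead of it and the grasp point (between the pads) lies 5 mm behind it (env.finger_overhang is the z of the fingertips in the tool frame, in mm); z points along the fingers, y is the line along which they close (so a half turn about z gives the same grasp; the last joint's range is limited). The gripper opens to 91 mm and grips with 3 to 60 N. Pads are 32 mm wide; open, the fingers measure 118 mm over their backs; the gripper's body (76 mm by 178 mm) begins 60 mm behind the grasp point.
Start: joints at [-69.729, 18.312, 89.639, -0, 72.044, -1.146], TCP at [209.969, -535.31, 204.476] pointing down, gripper open.
Joint ranges: [-177.97, 177.97], [-48.28, 115.42], [12.27, 149.76], [-77.06, 257.06], [2.81, 150.46], [-146.56, 146.56]. Speed limits (degrees/s): [147.25, 147.25, 180, 180, 180, 180].

## Interface

Orientations are given as [roll, pitch, yaw] about the fixed x, y, z axes, in that order (R = Rz(yaw) Ry(pitch) Rx(roll)).
In Python, from workcell import sensors, viewer, env gives the robot as it stands. The module is installed in compiled form; this text tells all that it offers.
- The arm moves only by the tool step_arm, never from a script. Its argument "plan" is one flat list of numbers, 6 for each row, row after row: the shift along the tool's x, y, z in cm, then the turn, a rotation vector about the tool's x, y, z in rad. In form: [x, y, z, wx, wy, wz, x, y, z, wx, wy, wz, ...]. A call has 1 to 5 rows; each row shifts and turns the commanded pose from where the row before left it, along the tool's axes as they then stand; what a row does not reach is not made up. A row lasts 1/12 s, in which the tool goes at most 41.7 mm and 7.16 degrees, less where a joint would pass 70% of its speed; a pose out of reach is approached as far as the arm can. A call is refused whole if a number of a shift passes 4.17 or a number of a turn 0.125, either way. A call with a gripper value outside its range is refused whole. "hand" is the finger opening in cm, from 0 to 9.12, set as the call begins (left out, the last holds). The fingers move at their own pace and stop on an object; "newtons" is the grip in N (left out, the last holds). Time passes only in rows, so rows that do not move let the fingers close. It gives the time, the measured TCP pose, the force, the opening and the grip force at its end, in the units of the state.
- sensors.state(): the state, without advancing time (a new reading comes with each control period).
- viewer.grab_frame(name): name is "scene" or "side" or "wrist"; returns a dict with "img" (400x640x3 uint8, red, green, blue), "fx", "fy", "cx", "cy" (pixels), "position" and "attitude" of the camera in the world. Camera axes: x right, y down, z forward; pixel columns grow to the right and rows downward; lengths in mm; the calibration is good to about 2 mm. The wrist camera is an equidistant fisheye: a pixel r from the principal point sees the ray r / f radians off the axis. A picture is of the moment at which its call begins. There is no depth.
- env.job_done(): hands the job in; it is judged then, once.
Trained networks look in a picture, given as the dict that the camera call returned (one of the last four; its "shot" number tells which), for a name from the list of things; names that differ only in an ending like _2 or _b are one class to them, and where a whole thing is asked for, a point or a joint stands for the part that bears it (a point fixed in the world has none). Each returns a list of dicts, best first, with "score" (0 to 1); they miss things now and then, are a little off and sometimes report something else, mostly with a low value. They report only what shows in the picture. A call takes as long as a camera call.
- viewer.boxes_of(name, picture): "location" ([column, row] in pixels, amid what is visible of it).
- viewer.pinpoint(name, picture): "location" ([column, row] in pixels: a listed point, or the origin of a listed thing).
The state is a dict: "time_s": time; "qpos": joint angles; "qvel": joint speeds; "effort": joint torques, N m; "ee_pos": TCP position; "ee_rot": TCP orientation; "force": force on the tool from outside, world axes, zero at the start; "torque": the same for the moment, N m; "gripper_width": finger opening in mm; "gripper_force": force on a finger pad.
Only numpy, scipy, OpenCV 4.12 (cv2) and the standard library are available. Lean on these libraries where they do the work, as an engineer would, in place of code of your own. Each camera call takes 0.05 s, during which the arm holds its last target. There are 200 camera calls.

## Working session

There is one attempt and no reset: what is moved stays moved. The work goes in short steps, Python scripts to look and compute and a tool call to move; the robot and the scene stay as the last step left them, time stands still between calls to the robot, and variables do not carry over. Pictures are saved under pics/ and viewed, at most 10 in all, crops included, and the job is handed in when it is done.

Besides the shell and the picture viewer there is one more tool, called after "Request:" by a JSON object that holds its "op" and its "data", one argument or row to a line. step_arm: Moves the arm, as the interface text tells. Its arguments: {"type":"object","properties":{"plan":{"type":"array","items":{"type":"number"}},"hand":{"type":"number"},"newtons":{"type":"number"}},"required":["plan"]}

```bash
mkdir -p pics; cat > h.py <<'E'
import numpy as np, cv2
from scipy.optimize import least_squares
from scipy.spatial.transform import Rotation as R
from workcell import sensors, viewer, env
def ray(f,px):
    u=np.array([(px[0]-f['cx'])/f['fx'],(px[1]-f['cy'])/f['fy']])
    if f.get('name')=='wrist':
        t=np.hypot(*u); d=np.array([*(u/max(t,1e-9)*np.sin(t)),np.cos(t)])
    else: d=np.array([*u,1.])
    return att(f)@(d/np.linalg.norm(d))
def att(f):
    a=np.array(f['attitude'],float)
    return a if a.shape==(3,3) else R.from_euler('xyz',a,degrees=True).as_matrix()
def onz(f,px,z):
    d=ray(f,px);p=np.array(f['position'],float); return p+d*(z-p[2])/d[2]
def tri(l):
    A=0;b=0
    for f,px in l:
        d=ray(f,px);M=np.eye(3)-np.outer(d,d);A=A+M;b=b+M@np.array(f['position'],float)
    x=np.linalg.solve(A,b)
    return x,[float(np.linalg.norm(np.cross(ray(f,px),x-np.array(f['position'])))) for f,px in l]
def grab(n):
    f=viewer.grab_frame(n);f['name']=n;return f
def save(f,fn): cv2.imwrite('pics/'+fn,f['img'][:,:,::-1])
E
python3 - <<'E'
from h import *
np.set_printoptions(precision=1,suppress=True)
print(sensors.state())
F={n:grab(n) for n in('scene','side','wrist')}
for n,f in F.items(): print(n,f['fx'],f['cx'],f['cy'],f['position'],f['attitude'])
for t in 'hood flap_hinge stay_pivot stay_hole3 stay_knob peg_plate flange_a jar flange_b tee cup'.split():
    L=[]
    for n,f in F.items():
        r=viewer.pinpoint(t,f)[:2]
        print(t,n,[(np.round(q['location']),round(q['score'],2)) for q in r])
        if r and r[0]['score']>.4:L.append((f,r[0]['location']))
    if len(L)>1: print('  tri',*tri(L))
    z={'peg_plate':150,'flange_a':150,'flange_b':150,'jar':150,'tee':0,'cup':0,'hood':0,'stay_knob':202}.get(t,172)
    for l in L: print('  z',l[0]['name'],onz(*l,z))
cv2.imwrite('pics/a.png',np.vstack([F['scene']['img'],F['side']['img']])[:,:,::-1][:, :])
im=cv2.imread('pics/a.png');cv2.imwrite('pics/a.png',cv2.resize(im,(480,600)))
save(F['scene'],'scene.png')
E
```

```text
{'time_s': 0.0, 'qpos': array([-69.7,  18.4,  89.7,   0. ,  72. ,  -1.1]), 'qvel': array([ 0. , -0.1,  0. ,  0. ,  0. , -0. ]), 'effort': array([  0. , -41.2, -23.2,   0.1,   0. ,  -0. ]), 'ee_pos': array([ 209.8, -534.8,  203.6]), 'ee_rot': array([-179.9,   -0. ,   21.4]), 'force': array([-0.8,  0.6, -0.2]), 'torque': array([-0.,  0.,  0.]), 'gripper_force': 0.0, 'gripper_width': 90.77293354291554}
scene 441.88029178265333 323.2587401000104 195.05246960777006 [1218.   294.7  961. ] [-137.6   -0.5  114.1]
side 383.74433028256993 319.15307997159255 196.05165884547932 [ 464.3 -717.   846.5] [-135.2   -0.4   -6. ]
wrist 309.70691628693146 319.0957455532081 198.0810857888416 [ 280.  -508.4  384. ] [164.7   0.1 -68.6]
hood scene []
hood side [(array([296., 217.]), 0.97)]
hood wrist []
  z side [482.6  37.6  -0. ]
flap_hinge scene [(array([392., 194.]), 0.91)]
flap_hinge side [(array([294., 144.]), 0.8)]
flap_hinge wrist []
  tri [490.2 158.7 175.9] [0.5106757303154085, 0.51067573031546]
  z scene [487.2 157.8 172. ]
  z side [490.  164.4 172. ]
stay_pivot scene [(array([325., 163.]), 0.73
[... 1591 characters left out ...]
[(array([377., 150.]), 0.66), (array([317., 220.]), 0.59)]
flange_b wrist []
  tri [665.9 -35.  301.2] [9.171874497243818, 9.171874497243808]
  z scene [ 527.2 -106.6  150. ]
  z side [728.9 142.3 150. ]
tee scene [(array([188., 195.]), 0.76), (array([354., 200.]), 0.65)]
tee side [(array([359., 377.]), 0.6)]
tee wrist []
  tri [ 582.1 -422.4   -3.7] [5.334989292915075, 5.33498929291533]
  z scene [ 579.9 -416.8   -0. ]
  z side [ 585.7 -427.     0. ]
cup scene [(array([465., 233.]), 0.7)]
cup side [(array([264., 151.]), 0.71), (array([319., 218.]), 0.51)]
cup wrist []
  tri [388.9 354.8   6.5] [1.421971382547649, 1.4219713825476452]
  z scene [381.5 355.9   0. ]
  z side [389.3 361.4   0. ]
```

View pics/scene.png

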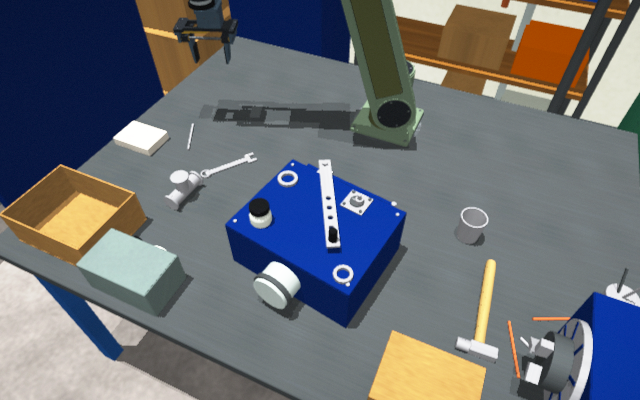

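View pics/a.png

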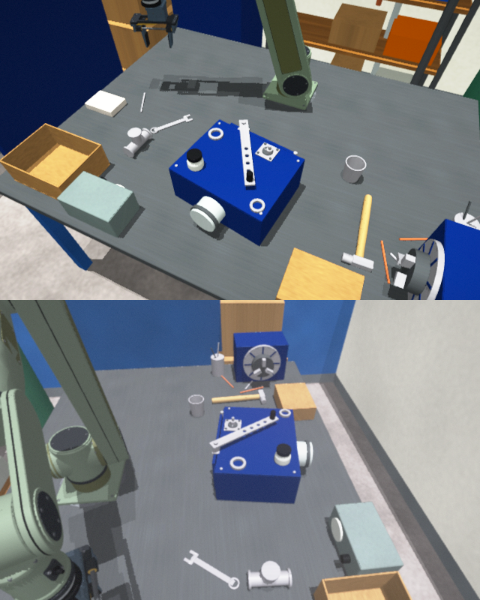

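The blue box is mid-scene with the bar on its roof. In the scene view the pivot is near (325,163), the knob (333,235) and the peg plate (355,202). The rings are at (288,179) and (342,274), and the jar at (260,213). Next I hover above the knob and turn so that the wrist camera looks down on the bar.

Request:
{"op": "step_arm", "data": {
  "plan": [3.2, -2, -0.5, 0, 0, 0, 3.2, -2, -0.5, 0, 0, 0, 3.2, -2, -0.5, 0, 0, 0, 3.2, -2, -0.5, 0, 0, 0, 3.2, -2, -0.5, 0, 0, 0],
  "hand": 5,
  "newtons": 20
}}

```text
time_s: 2.22
ee_pos: [323.1, -382.4, 229.8]
ee_rot: [180.0, -0.0, 21.4]
force: [0.4, 0.3, -0.9]
gripper_width: 61.1
gripper_force: 0.0
```

Request:
{"op": "step_arm", "data": {
  "plan": [3.2, -2, -0.5, 0, 0, 0, 3.2, -2, -0.5, 0, 0, 0, 3.2, -2, -0.5, 0, 0, 0, 3.2, -2, -0.5, 0, 0, 0, 3.2, -2, -0.5, 0, 0, 0]
}}

```text
time_s: 2.63
ee_pos: [435.6, -230.6, 255.0]
ee_rot: [180.0, -0.0, 21.4]
force: [0.8, -0.6, 0.1]
gripper_width: 49.9
gripper_force: 0.0
```

Request:
{"op": "step_arm", "data": {
  "plan": [3.2, -2, -0.5, 0, 0, 0, 3.2, -2, -0.5, 0, 0, 0, 3.2, -2, -0.5, 0, 0, 0, 3.2, -2, -0.5, 0, 0, 0, 3.2, -2, -0.5, 0, 0, 0]
}}

```text
time_s: 3.05
ee_pos: [548.1, -79.0, 279.9]
ee_rot: [180.0, -0.0, 21.4]
force: [0.8, -0.5, 0.1]
gripper_width: 49.8
gripper_force: 0.0
```

Request:
{"op": "step_arm", "data": {
  "plan": [3.2, -2, -0.5, 0, 0, 0, 3.2, -2, -0.5, 0, 0, 0, 3.2, -2, -0.5, 0, 0, 0, 3.2, -2, -0.5, 0, 0, 0, 3.2, -2, -0.5, 0, 0, 0]
}}

```text
time_s: 3.47
ee_pos: [660.5, 72.5, 304.7]
ee_rot: [180.0, -0.0, 21.4]
force: [1.1, 0.3, 1.0]
gripper_width: 49.6
gripper_force: 0.0
```

Request:
{"op": "step_arm", "data": {
  "plan": [0, 0, 0, 0, 0, -0.12, 0, 0, 0, 0, 0, -0.12, 0, 0, 0, 0, 0, -0.12, 0, 0, 0, 0, 0, -0.12, 0, 0, 0, 0, 0, -0.12]
}}

```text
time_s: 3.88
ee_pos: [659.8, 71.0, 304.2]
ee_rot: [-180.0, 0.0, 56.2]
force: [-0.2, -0.2, -0.9]
gripper_width: 50.2
gripper_force: 0.0
```

Request:
{"op": "step_arm", "data": {
  "plan": [0, 0, 0, 0, 0, -0.12, 0, 0, 0, 0, 0, -0.12, 0, 0, 0, 0, 0, -0.12, 0, 0, 0, 0, 0, -0.12, 0, 0, 0, 0, 0, -0.12]
}}

```text
time_s: 4.3
ee_pos: [659.7, 70.8, 304.3]
ee_rot: [-180.0, 0.0, 90.5]
force: [0.1, -0.7, -0.6]
gripper_width: 49.9
gripper_force: 0.0
```

Request:
{"op": "step_arm", "data": {
  "plan": [0, 0, 0, 0, 0, -0.12, 0, 0, 0, 0, 0, -0.12, 0, 0, 0, 0, 0, -0.12, 0, 0, 0, 0, 0, -0.12, 0, 0, 0, 0, 0, -0.12]
}}

```text
time_s: 4.72
ee_pos: [659.7, 70.8, 304.3]
ee_rot: [-180.0, -0.0, 124.9]
force: [-0.4, -0.1, -0.6]
gripper_width: 49.9
gripper_force: 0.0
```

Request:
{"op": "step_arm", "data": {
  "plan": [0, 0, 0, 0, 0, -0.12, 0, 0, 0, 0, 0, -0.12, 0, 0, 0, 0, 0, -0.12, 0, 0, 0, 0, 0, -0.12, 0, 0, 0, 0, 0, -0.12]
}}

```text
time_s: 5.13
ee_pos: [659.7, 70.8, 304.3]
ee_rot: [-180.0, -0.0, 159.3]
force: [0.9, -0.7, -0.9]
gripper_width: 50.2
gripper_force: 0.0
```

Request:
{"op": "step_arm", "data": {
  "plan": [0, 0, 0, 0, 0, -0.12, 0, 0, 0, 0, 0, -0.12, 0, 0, 0, 0, 0, -0.12, 0, 0, 0, 0, 0, -0.12, 0, 0, 0, 0, 0, -0.12]
}}

```text
time_s: 5.55
ee_pos: [659.7, 70.8, 304.3]
ee_rot: [-180.0, -0.0, -166.4]
force: [-0.0, 0.7, -0.2]
gripper_width: 49.9
gripper_force: 0.0
```

Request:
{"op": "step_arm", "data": {
  "plan": [0, 0, 0, 0, 0, -0.12, 0, 0, 0, 0, 0, -0.12, 0, 0, 0, 0, 0, 0]
}}

```text
time_s: 5.8
ee_pos: [659.7, 70.8, 304.3]
ee_rot: [-180.0, -0.0, -152.8]
force: [-0.0, 0.2, 0.5]
gripper_width: 49.7
gripper_force: 0.0
```

```bash
python3 - <<'E'
from h import *
np.set_printoptions(precision=1,suppress=True)
f=grab('wrist');s=sensors.state();print(s['time_s'],s['ee_pos'],s['ee_rot'],s['qpos'],s['force'],s['gripper_width']);print(f['position'],f['attitude'])
for t,z in dict(stay_pivot=172,stay_hole3=172,stay_knob=202,peg_plate=150,jar=150,flange_b=150,flap_hinge=172).items():
    print(t,[(q['location'],round(q['score'],2),onz(f,q['location'],z)) for q in viewer.pinpoint(t,f)[:2]])
save(f,'w1.png')
E
```

```text
5.85 [659.7  70.8 304.3] [-180.    -0.  -153.1] [   5.1   24.6   65.9   -0.    89.5 -111.8] [-0.1 -0.5 -0.1] 50.04209447498799
[594.1  36.3 484.6] [164.6   0.  117.1]
stay_pivot []
stay_hole3 [([319.6, 140.8], 0.83, array([617.2,  48.6, 172. ]))]
stay_knob [([318.9, 206.2], 0.95, array([670.6,  75.1, 202. ]))]
peg_plate [([383.2, 79.6], 0.87, array([526.9,  79.2, 150. ]))]
jar [([177.1, 124.6], 0.78, array([ 672.6, -107.1,  150. ])), ([100.8, 17.3], 0.61, array([ 588.8, -284.6,  150. ]))]
flange_b [([336.4, 255.4], 0.83, array([729.9, 129. , 150. ])), ([228.7, 9.1], 0.78, array([ 528.3, -110.2,  150. ]))]
flap_hinge [([468.2, 90.8], 0.97, array([491.4, 163.4, 172. ]))]
```

View pics/w1.png

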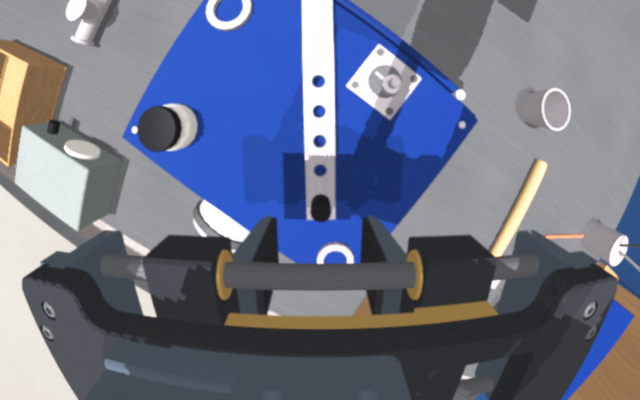

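The bar runs straight down the picture with its holes at (318,81), (319,111), (320,140) and (320,170). The knob is at (320,207) and the peg at about (393,83), right of its plate's centre. I'll measure these more finely.

```bash
python3 - <<'E'
from h import *
np.set_printoptions(precision=1,suppress=True)
f=grab('wrist'); im=f['img']; g=cv2.cvtColor(im,cv2.COLOR_RGB2GRAY)
P=[]
for c in [(318,81),(319,111),(320,140),(320,170)]:
    w=im[c[1]-9:c[1]+10,c[0]-9:c[0]+10].astype(int); m=(w[...,2]>w[...,0]+40)
    n,l,st,ce=cv2.connectedComponentsWithStats(m.astype('uint8'))
    k=l[9,9] if l[9,9] else 1
    px=ce[k]+np.array(c)-9; p=onz(f,px,175);P.append(p);print(px,st[k],p)
P=np.array(P);d=P[3]-P[0];print(np.degrees(np.arctan2(d[1],d[0])),np.linalg.norm(d))
e=d/np.linalg.norm(d);print('pivot',P[2]-176*e,'knob',P[2]+64*e)
for t in ('stay_knob','peg_plate','flap_hinge'): print(t,[q['location'] for q in viewer.pinpoint(t,f)[:1]])
print('pegtop',onz(f,(393,83),185))
c=im[35:125,330:440]; c2=im[185:230,290:350]
cv2.imwrite('pics/c1.png',cv2.resize(c,None,fx=6,fy=6,interpolation=cv2.INTER_CUBIC)[:,:,::-1])
E
```

```text
[318.3  81.2] [  4   4  12  11 103] [564.2  20.3 175. ]
[318.8 110.9] [  3   4  12  11 106] [590.6  34.2 175. ]
[319.5 140.3] [ 3  4 12 11 98] [616.6  48.3 175. ]
[319.8 169.7] [ 4  4 11 10 86] [643.1  62.1 175. ]
27.942901054558494 89.2748586163029
pivot [461.1 -34.2 175. ] knob [673.1  78.2 175. ]
stay_knob [[320.1, 208.1]]
peg_plate [[385.0, 80.9]]
flap_hinge [[468.2, 93.5]]
pegtop [532.1  85.1 185. ]
```

View pics/c1.png

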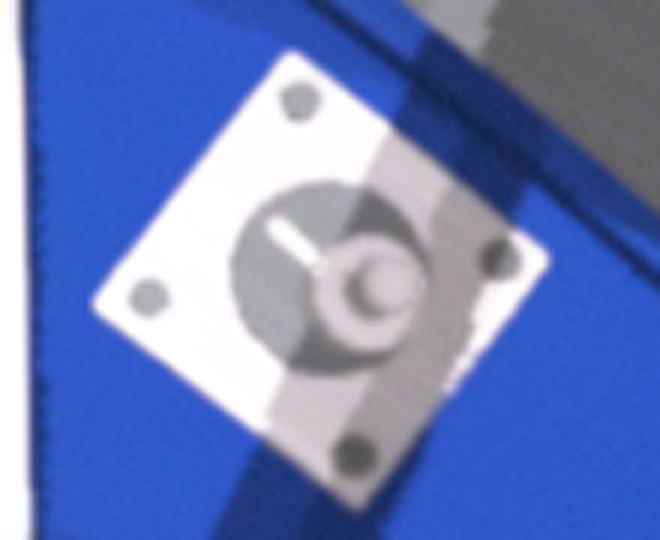

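The crop shows the peg top near crop pixel (392,285) and its shoulder at (370,292). The plate's corners average to (324,281), so the eccentric points to picture right. Now I work out the geometry.

```bash
cat >> h.py <<'E'
def totool(d,yaw):
    c,s=np.cos(np.radians(yaw)),np.sin(np.radians(yaw)); return np.array([c*d[0]+s*d[1], s*d[0]-c*d[1]])/10
E
python3 - <<'E'
from h import *
np.set_printoptions(precision=1,suppress=True)
f=grab('wrist')
q=lambda a,b:(330+a/6,35+b/6)
peg=onz(f,q(392,285),185);print('pegtop',peg,'shoulder',onz(f,q(370,292),170),'plate',onz(f,q(324,281),155))
peg=(peg+onz(f,q(370,292),170))[:2]/2
hinge=np.array([490.5,161.]);piv=np.array([461.1,-34.2]);knob=np.array([673.1,78.2])
# solve final pivot
d=peg-hinge;D=np.linalg.norm(d);A=np.arccos((200**2+D**2-176**2)/(400*D))
a=np.arctan2(d[1],d[0])
for s in(1,-1):
    u=a+s*A;p=hinge+200*np.array([np.cos(u),np.sin(u)])
    e=(peg-p)/176;print('pivot',p,'flap',u-np.arctan2(*(piv-hinge)[::-1]),'bar',np.degrees(np.arctan2(e[1],e[0])),'knob',p+240*e)
    print(totool(p+240*e-knob,-152.8))
tcp=sensors.state()['ee_pos'];print('to knob, tool cm',totool(knob-tcp[:2],-152.8))
E
```

```text
pegtop [530.4  86.9 185. ] shoulder [530.3  86.6 170. ] plate [529.7  80.8 155. ]
pivot [690.5 159.7] flap 1.713933222922862 bar -155.49867230353516 knob [472.1  60.2]
[18.7  7.6]
pivot [381.   -6.3] flap -0.43003504854753616 bar 31.930198538704317 knob [584.7 120.6]
[5.9 7.8]
to knob, tool cm [-1.5  0. ]
```

Request:
{"op": "step_arm", "data": {
  "plan": [-0.3, 0, 1.8, 0, 0, 0, -0.3, 0, 1.8, 0, 0, 0, -0.3, 0, 1.8, 0, 0, 0, -0.3, 0, 1.8, 0, 0, 0, -0.3, 0, 1.8, 0, 0, 0]
}}

```text
time_s: 6.87
ee_pos: [673.1, 77.7, 213.7]
ee_rot: [-180.0, 0.0, -153.0]
force: [0.1, 0.4, -0.0]
gripper_width: 50.1
gripper_force: 0.0
```

Request:
{"op": "step_arm", "data": {
  "plan": [0, 0, 0.6, 0, 0, 0, 0, 0, 0.6, 0, 0, 0, 0, 0, 0.5, 0, 0, 0, 0, 0, 0, 0, 0, 0]
}}

```text
time_s: 7.2
ee_pos: [672.9, 77.5, 197.2]
ee_rot: [180.0, -0.0, -153.0]
force: [-0.9, -1.0, 0.5]
gripper_width: 50.3
gripper_force: 0.0
```

Request:
{"op": "step_arm", "data": {
  "plan": [0, 0, 0, 0, 0, 0, 0, 0, 0, 0, 0, 0, 0, 0, 0, 0, 0, 0, 0, 0, 0, 0, 0, 0, 0, 0, 0, 0, 0, 0],
  "hand": 0,
  "newtons": 20
}}

```text
time_s: 7.62
ee_pos: [673.2, 77.6, 197.9]
ee_rot: [-180.0, 0.0, -152.9]
force: [0.5, 0.2, 0.5]
gripper_width: 19.5
gripper_force: 0.0
```

Request:
{"op": "step_arm", "data": {
  "plan": [0, 0, 0, 0, 0, 0, 0, 0, 0, 0, 0, 0, 0, 0, 0, 0, 0, 0]
}}

```text
time_s: 7.87
ee_pos: [673.1, 77.6, 197.6]
ee_rot: [-180.0, 0.0, -152.9]
force: [0.4, 1.3, 1.3]
gripper_width: 1.2
gripper_force: 0.3
```

```bash
python3 - <<'E'
from h import *
f=grab('wrist');print({k:np.round(v,1) for k,v in sensors.state().items()});save(f,'w2.png')
E
```

```text
{'time_s': np.float64(7.9), 'qpos': array([   5.6,   27.9,   75.3,   -0. ,   76.7, -111.4]), 'qvel': array([-0. ,  0.1,  0.1, -0. , -0. , -0. ]), 'effort': array([  0. , -50.3, -23.6,  -0.1,   0.1,   0. ]), 'ee_pos': array([673.1,  77.6, 197.6]), 'ee_rot': array([-180. ,    0. , -152.9]), 'force': array([-0.1, -0. ,  1.1]), 'torque': array([ 0.1, -0.1, -0. ]), 'gripper_force': np.float64(0.3), 'gripper_width': np.float64(0.1)}
```

View pics/w2.png

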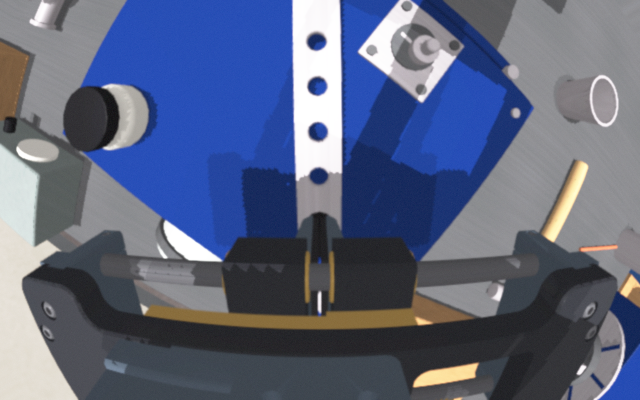

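The gripper closed on nothing: the dark knob seems to stand in front of the fingers, near (320,225). I'll check the projections.

```bash
cat >> h.py <<'E'
def proj(f,p):
    v=att(f).T@(np.array(p)-np.array(f['position']))
    if f['name']=='wrist':
        r=np.hypot(v[0],v[1]);t=np.arctan2(r,v[2]);return np.array([f['cx'],f['cy']])+f['fx']*t*v[:2]/r
    return np.array([f['cx']+f['fx']*v[0]/v[2],f['cy']+f['fy']*v[1]/v[2]])
def holes(f,cs,z=175):
    P=[];im=f['img']
    for c in cs:
        c=np.round(c).astype(int)
        w=im[max(0,c[1]-12):c[1]+13,c[0]-12:c[0]+13].astype(int);o=np.array([c[0]-12,max(0,c[1]-12)])
        m=((w[...,2]>w[...,0]+40)|(w.sum(2)<150)).astype('uint8')
        n,l,st,ce=cv2.connectedComponentsWithStats(m)
        k=1+np.argmin(np.linalg.norm(ce[1:]+o-c,axis=1));P.append(onz(f,ce[k]+o,z))
    return np.array(P)
E
python3 - <<'E'
from h import *
np.set_printoptions(precision=1,suppress=True)
f=grab('wrist')
P=holes(f,[(317,41),(317,86),(318,131),(319,176)]);print(P)
e=(P[3]-P[0])/np.linalg.norm(P[3]-P[0]);print(np.linalg.norm(P[3]-P[0]),'knob',P[2]+64*e)
k=(P[2]+64*e)[:2]
s=sensors.state();t=s['ee_pos']
for z in(172,178,202,211):print(z,'knob',proj(f,[*k,z]))
for z in (184,197,202):print(z,'tcp',proj(f,[*t[:2],z]))
for n in('scene','side'):
    g=grab(n);print(n,[(q['location'],q['score']) for q in viewer.pinpoint('stay_knob',g)[:2]],proj(g,[*k,202]),proj(g,[*t[:2],184]))
    c=proj(g,[*k,202]).astype(int);w=g['img'][c[1]-40:c[1]+40,c[0]-50:c[0]+50]
    cv2.imwrite('pics/k_%s.png'%n,cv2.resize(w,None,fx=5,fy=5,interpolation=cv2.INTER_CUBIC)[:,:,::-1])
a=cv2.imread('pics/k_scene.png');b=cv2.imread('pics/k_side.png');cv2.imwrite('pics/k.png',cv2.resize(np.hstack([a,b]),(800,320)))
E
```

```text
[[564.9  19.6 175. ]
 [591.2  33.7 175. ]
 [617.1  47.4 175. ]
 [643.7  61.  175. ]]
89.01266205183991 knob [673.8  77.2 175. ]
172 knob [319.4 222.4]
178 knob [319.4 225.4]
202 knob [319.4 239. ]
211 knob [319.4 245. ]
184 tcp [320.4 228.1]
197 tcp [320.5 235.4]
202 tcp [320.5 238.5]
scene [([333.1, 231.3], 0.56)] [331.2 231.5] [331.4 236.4]
side [([363.1, 152.3], 0.84), ([377.8, 152.4], 0.5)] [363.8 151. ] [363.  156.1]
```

View pics/k.png

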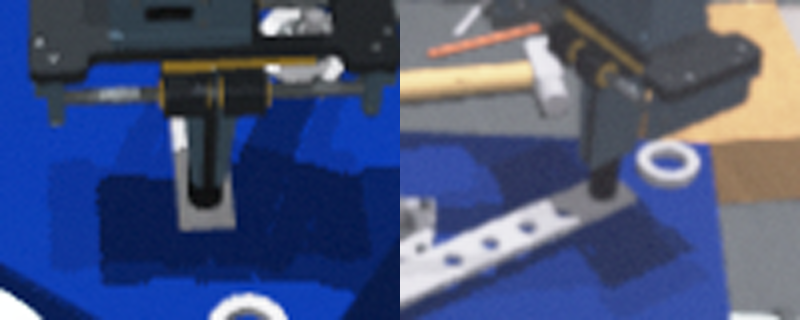

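The views are ambiguous, so I'll test with a small lift and look whether the bar follows.

Request:
{"op": "step_arm", "data": {
  "plan": [0, 0, -0.3, 0, 0, 0, 0, 0, -0.3, 0, 0, 0, 0, 0, -0.4, 0, 0, 0, 0, 0, 0, 0, 0, 0]
}}

```text
time_s: 8.5
ee_pos: [673.6, 77.6, 208.6]
ee_rot: [-180.0, 0.1, -152.9]
force: [-0.3, 0.0, 1.6]
gripper_width: 0.6
gripper_force: 0.0
```

```bash
python3 - <<'E'
from h import *
np.set_printoptions(precision=1,suppress=True)
f=grab('wrist');s=sensors.state();print(s['ee_pos'],s['force'],s['torque'],s['gripper_width'],s['gripper_force'])
c=[proj(f,p) for p in [[564.9,19.6,175.],[591.2,33.7,175],[617.1,47.4,175],[643.7,61,175]]]
print(np.array(c)); P=holes(f,c);print(P,np.linalg.norm(P[3]-P[0]))
w=f['img'][150:300,200:440];a=cv2.resize(w,None,fx=3,fy=3,interpolation=cv2.INTER_CUBIC)
g=grab('scene');c=proj(g,[673,78,202]).astype(int);b=cv2.resize(g['img'][c[1]-30:c[1]+20,c[0]-28:c[0]+28],(504,450),interpolation=cv2.INTER_CUBIC)
o=np.hstack([a,b]);cv2.imwrite('pics/l.png',cv2.resize(o,(800,int(450*800/o.shape[1])))[:,:,::-1])
E
```

```text
[673.4  77.6 208.2] [ 0.1 -0.2  0.7] [ 0.2 -0.1  0. ] 0.35260067181908833 0.0
[[316.9  45. ]
 [317.8  87.1]
 [318.5 129.5]
 [318.6 172.1]]
[[564.8  19.7 175. ]
 [591.2  33.6 175. ]
 [617.2  47.5 175. ]
 [643.7  61.1 175. ]] 89.06188695588953
```

View pics/l.png

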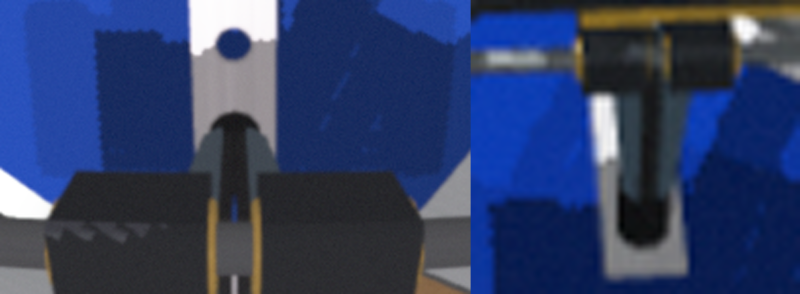

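The bar did not follow. The fingers are shut, with the knob's lower part showing beneath and in front of the tips. I'll compare the knob's outline in the earlier clear pictures with what the model predicts.

```bash
python3 - <<'E'
from h import *
np.set_printoptions(precision=1,suppress=True)
e=np.array([np.cos(np.radians(27.6)),np.sin(np.radians(27.6)),0]);h3=np.array([617.2,47.5,0]);n=np.array([-e[1],e[0],0])
f=dict(fx=309.7,fy=309.7,cx=319.1,cy=198.1,position=[594.1,36.3,484.6],attitude=[164.6,0,117.1],name='wrist')
g=grab('scene');d=grab('side')
def outline(f,ax,z0,z1):
    p=[]
    for z in(z0,z1):
        for a in np.linspace(0,6.28,40):p.append(proj(f,h3+e*(ax-176+10*np.cos(a))+n*10*np.sin(a)+[0,0,z]))
    p=np.array(p);return np.r_[p.min(0),p.max(0)]
im=cv2.imread('pics/w1.png');m=(im.sum(2)<90)
n_,l,st,c=cv2.connectedComponentsWithStats(m[185:235,300:345].astype('uint8'));print([ (s[0]+300,s[1]+185,s[0]+s[2]+300,s[1]+s[3]+185,s[4]) for s in st[1:] if s[4]>20])
for h in(211,195): print(h,'w1 pred',outline(f,240,178,h))
im=cv2.imread('pics/scene.png');m=(im.sum(2)<110)[215:250,318:350]
n_,l,st,c=cv2.connectedComponentsWithStats(m.astype('uint8'));print([ (s[0]+318,s[1]+215,s[0]+s[2]+318,s[1]+s[3]+215,s[4]) for s in st[1:] if s[4]>8])
for h in(211,195): print(h,'scene pred',outline(g,240,178,h))
print('bar end scene',proj(g,h3+e*(258-176)+[0,0,178]))
for r in im[222:252,333]: print(r.sum(),end=' ')
E
```

```text
[(np.int32(313), np.int32(196), np.int32(329), np.int32(209), np.int32(104))]
211 w1 pred [308.4 193.6 329.9 223. ]
195 w1 pred [308.9 193.6 329.3 217.5]
[(np.int32(329), np.int32(228), np.int32(337), np.int32(242), np.int32(99))]
211 scene pred [326.4 225.3 335.9 241.9]
195 scene pred [326.4 229.8 335.7 241.9]
bar end scene [331.6 244.8]
730 728 725 688 526 294 109 99 101 100 96 90 68 47 51 54 50 48 51 53 195 599 730 712 583 302 138 98 115 108
```

The knob's position agrees with the model, yet nothing touched. I'll open the fingers and look from both fixed cameras with the predicted points drawn in.

Request:
{"op": "step_arm", "data": {
  "plan": [0, 0, 0, 0, 0, 0, 0, 0, 0, 0, 0, 0, 0, 0, 0, 0, 0, 0, 0, 0, 0, 0, 0, 0, 0, 0, 0, 0, 0, 0],
  "hand": 6
}}

```text
time_s: 9.12
ee_pos: [673.1, 77.6, 207.4]
ee_rot: [-180.0, -0.0, -152.9]
force: [0.2, -1.0, -0.5]
gripper_width: 31.4
gripper_force: 0.0
```

Request:
{"op": "step_arm", "data": {
  "plan": [0, 0, 0, 0, 0, 0, 0, 0, 0, 0, 0, 0, 0, 0, 0, 0, 0, 0, 0, 0, 0, 0, 0, 0, 0, 0, 0, 0, 0, 0]
}}

```text
time_s: 9.53
ee_pos: [673.1, 77.6, 207.4]
ee_rot: [-180.0, -0.0, -152.9]
force: [-0.4, -0.0, 0.5]
gripper_width: 59.4
gripper_force: 0.0
```

```bash
python3 - <<'E'
from h import *
s=sensors.state();t=s['ee_pos'];print(t,s['gripper_width'],env.finger_overhang)
e=np.array([np.cos(np.radians(27.6)),np.sin(np.radians(27.6)),0]);n=np.array([-e[1],e[0],0])
k=np.array([617.2,47.5,0])+64*e
out=[]
for nm in('scene','side','wrist'):
    g=grab(nm);c=proj(g,[*k[:2],202]).astype(int);S=8 if nm!='wrist' else 3;r=(400//S)//2
    o=c-np.array([r,r]);w=g['img'][o[1]:o[1]+2*r,o[0]:o[0]+2*r];w=cv2.resize(w,(400,400),interpolation=cv2.INTER_CUBIC)
    def dot(p,col): q=(proj(g,p)-o+.5)*400/(2*r);cv2.circle(w,tuple(int(v) for v in q),4,col,-1)
    dot(k+[0,0,178],(255,255,0));dot(k+[0,0,211],(255,0,0))
    for sg in(-1,1):
        for u in(-1,1): dot(t+np.array([0,0,-14])+e*16*u+n*sg*s['gripper_width']/2,(0,255,0))
    out.append(w)
o=np.hstack(out);cv2.imwrite('pics/m.png',cv2.resize(o,(800,267),interpolation=cv2.INTER_AREA)[:,:,::-1])
E
```

```text
[673.07466829  77.55347067 207.43921405] 59.40234814221383 14.0
```

View pics/m.png

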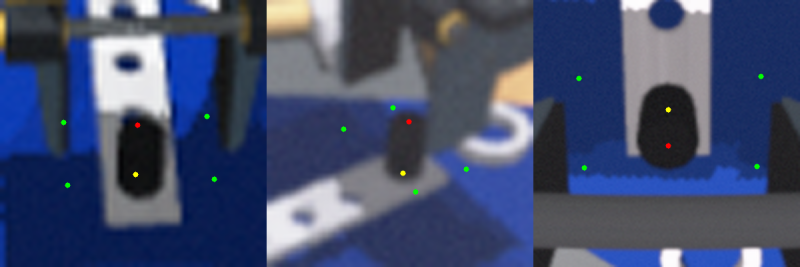

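The predicted knob points match. The real fingertips, however, stand some 20–28 mm higher than the 14 mm overhang predicts, which explains the shut fingers just above the knob. I'll go down gently, open and straddling the bar, and check before closing.

Request:
{"op": "step_arm", "data": {
  "plan": [0, 0, 0.7, 0, 0, 0, 0, 0, 0.7, 0, 0, 0, 0, 0, 0.7, 0, 0, 0, 0, 0, 0.7, 0, 0, 0, 0, 0, 0.6, 0, 0, 0]
}}

```text
time_s: 10.1
ee_pos: [672.7, 77.6, 172.0]
ee_rot: [180.0, -0.1, -152.9]
force: [0.3, 0.1, -1.2]
gripper_width: 60.2
gripper_force: 0.0
```

```bash
python3 - <<'E'
from h import *
s=sensors.state();t=s['ee_pos'];print(t,s['gripper_width'],s['force'])
e=np.array([np.cos(np.radians(27.6)),np.sin(np.radians(27.6)),0]);n=np.array([-e[1],e[0],0])
k=np.array([617.2,47.5,0])+64*e
out=[]
for nm in('scene','side','wrist'):
    g=grab(nm);c=proj(g,[*k[:2],202]).astype(int);S=8 if nm!='wrist' else 3;r=(400//S)//2
    o=c-np.array([r,r]);w=g['img'][o[1]:o[1]+2*r,o[0]:o[0]+2*r];w=cv2.resize(w,(400,400),interpolation=cv2.INTER_CUBIC)
    def dot(p,col): q=(proj(g,p)-o+.5)*400/(2*r);cv2.circle(w,tuple(int(v) for v in q),4,col,-1)
    for sg in(-1,1):
        for u in(-1,1): dot(t+np.array([0,0,14])+e*16*u+n*sg*s['gripper_width']/2,(0,255,0))
    out.append(w)
o=np.hstack(out);cv2.imwrite('pics/n.png',cv2.resize(o,(800,267),interpolation=cv2.INTER_AREA)[:,:,::-1])
E
```

```text
[672.66018369  77.55461681 171.99569975] 60.23206433218495 [ 0.30662118  0.11205344 -1.15350953]
```

View pics/n.png

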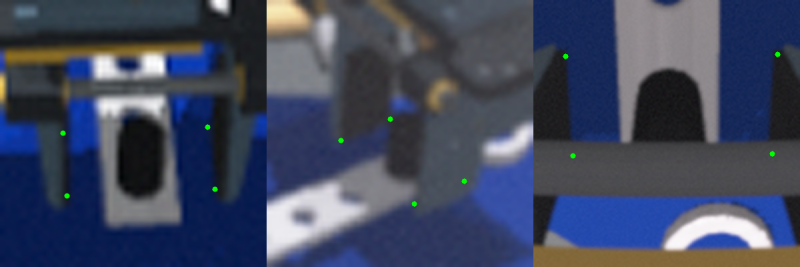

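The fingertips coincide with the points drawn at TCP + 14 mm, so the tips are at about z 185 beside the knob. Now I close.

Request:
{"op": "step_arm", "data": {
  "plan": [0, 0, 0, 0, 0, 0, 0, 0, 0, 0, 0, 0, 0, 0, 0, 0, 0, 0, 0, 0, 0, 0, 0, 0, 0, 0, 0, 0, 0, 0],
  "hand": 0,
  "newtons": 25
}}

```text
time_s: 10.67
ee_pos: [673.2, 77.6, 173.7]
ee_rot: [-180.0, 0.0, -152.9]
force: [0.7, 0.3, 0.0]
gripper_width: 29.6
gripper_force: 0.0
```

Request:
{"op": "step_arm", "data": {
  "plan": [0, 0, 0, 0, 0, 0, 0, 0, 0, 0, 0, 0, 0, 0, 0, 0, 0, 0, 0, 0, 0, 0, 0, 0]
}}

```text
time_s: 11.0
ee_pos: [673.1, 77.6, 173.4]
ee_rot: [-180.0, 0.0, -152.9]
force: [0.4, -1.0, -0.5]
gripper_width: 19.6
gripper_force: 25.0
```

Request:
{"op": "step_arm", "data": {
  "plan": [0, 0, -0.5, 0, -0.02, 0, 0.02, 0, -0.5, 0, -0.02, 0, 0.02, 0, -0.5, 0, -0.02, 0, 0.02, 0, -0.5, 0, -0.02, 0, 0.02, 0, -0.5, 0, -0.02, 0]
}}

```text
time_s: 11.42
ee_pos: [671.6, 76.8, 199.4]
ee_rot: [-180.0, 5.9, -153.0]
force: [0.7, 0.5, -0.5]
gripper_width: 19.3
gripper_force: 25.0
```

Request:
{"op": "step_arm", "data": {
  "plan": [0, 0, -0.5, 0, -0.02, 0, 0, 0, 0, 0, 0, 0, 0, 0, 0, 0, 0, 0]
}}

```text
time_s: 11.67
ee_pos: [671.0, 76.4, 204.2]
ee_rot: [-180.0, 7.0, -153.0]
force: [1.1, 1.2, -1.8]
gripper_width: 18.9
gripper_force: 25.0
```

Request:
{"op": "step_arm", "data": {
  "plan": [0.29, 0.38, -0.035, 0, 0, -0.0035, 0.29, 0.38, -0.035, 0, 0, -0.0035, 0.29, 0.38, -0.035, 0, 0, -0.0035, 0.29, 0.38, -0.035, 0, 0, -0.0035, 0.29, 0.38, -0.035, 0, 0, -0.0035]
}}

```text
time_s: 12.08
ee_pos: [649.0, 87.1, 203.2]
ee_rot: [-179.9, 6.9, -151.9]
force: [3.7, -0.2, -0.3]
gripper_width: 19.3
gripper_force: 25.0
```

```bash
python3 - <<'E'
from h import *
np.set_printoptions(precision=1,suppress=True)
f=grab('wrist');s=sensors.state();print(s['ee_pos'],s['ee_rot'],s['force'],s['torque'],s['gripper_width'],s['gripper_force']);print(f['position'],f['attitude'])
for t,z in dict(stay_hole3=190,stay_knob=230,peg_plate=155).items():
    print(t,[(q['location'],round(q['score'],2),onz(f,q['location'],z)) for q in viewer.pinpoint(t,f)[:2]])
save(f,'w3.png')
E
```

```text
[647.8  87.3 203.2] [-179.9    6.8 -151.9] [ 0.4  0.1 -0.4] [ 0.2 -0.2  0.2] 19.124504326128886 25.000685815466568
[565.2  41.9 373.3] [157.7   0.2 118.1]
stay_hole3 [([314.2, 131.9], 0.57, array([595.3,  54.1, 190. ])), ([393.8, 60.2], 0.48, array([534.3,  74.3, 190. ]))]
stay_knob [([316.5, 251.5], 0.7, array([645.5,  82.7, 230. ]))]
peg_plate [([395.0, 59.5], 0.91, array([527.6,  81. , 155. ]))]
```

Request:
{"op": "step_arm", "data": {
  "plan": [0.29, 0.38, -0.035, 0, 0, -0.0035, 0.29, 0.38, -0.035, 0, 0, -0.0035, 0.29, 0.38, -0.035, 0, 0, -0.0035, 0.29, 0.38, -0.035, 0, 0, -0.0035, 0.29, 0.38, -0.035, 0, 0, -0.0035]
}}

```text
time_s: 12.7
ee_pos: [627.1, 96.7, 203.4]
ee_rot: [-179.7, 6.9, -150.9]
force: [2.8, 1.1, -0.2]
gripper_width: 19.3
gripper_force: 25.0
```

Request:
{"op": "step_arm", "data": {
  "plan": [0.29, 0.38, -0.035, 0, 0, -0.0035, 0.29, 0.38, -0.035, 0, 0, -0.0035, 0.29, 0.38, -0.035, 0, 0, -0.0035, 0.29, 0.38, -0.035, 0, 0, -0.0035, 0.29, 0.38, -0.035, 0, 0, -0.0035]
}}

```text
time_s: 13.12
ee_pos: [605.4, 106.4, 203.5]
ee_rot: [-179.6, 7.0, -149.9]
force: [5.5, 2.5, 0.3]
gripper_width: 19.4
gripper_force: 25.0
```

Request:
{"op": "step_arm", "data": {
  "plan": [0.29, 0.38, -0.035, 0, 0, -0.0035, 0.29, 0.38, -0.035, 0, 0, -0.0035, 0.2, 0.3, -0.02, 0, 0, -0.0035, 0, 0, 0, 0, 0, 0, 0, 0, 0, 0, 0, 0]
}}

```text
time_s: 13.53
ee_pos: [593.7, 112.2, 203.8]
ee_rot: [-179.6, 7.0, -149.4]
force: [5.0, 3.2, 0.3]
gripper_width: 19.2
gripper_force: 25.0
```

```bash
python3 - <<'E'
from h import *
np.set_printoptions(precision=1,suppress=True)
f=grab('wrist');s=sensors.state();print(s['ee_pos'],s['ee_rot'],s['force'],s['torque'],s['gripper_width'],s['gripper_force']);print(f['position'],f['attitude'])
for t,z in dict(stay_hole3=196,stay_knob=230,peg_plate=155,stay_pivot=172,flap_hinge=172).items():
    print(t,[(q['location'],round(q['score'],2),onz(f,q['location'],z)) for q in viewer.pinpoint(t,f)[:2]])
save(f,'w4.png')
E
```

```text
[593.8 112.1 203.8] [-179.6    7.1 -149.4] [4.9 4.1 0.3] [ 0.9 -1.  -0.2] 18.94031624745879 25.00396692979848
[511.1  63.8 373.6] [157.6   0.4 120.6]
stay_hole3 [([319.5, 132.6], 0.9, array([539.5,  79.3, 196. ]))]
stay_knob [([316.9, 257.3], 0.66, array([593.8, 110. , 230. ]))]
peg_plate []
stay_pivot [([320.6, 133.1], 0.33, array([543.3,  82.2, 172. ]))]
flap_hinge [([457.2, 133.6], 0.82, array([492.2, 163.1, 172. ])), ([319.2, 254.6], 0.36, array([624.1, 128.9, 172. ]))]
```

View pics/w4.png

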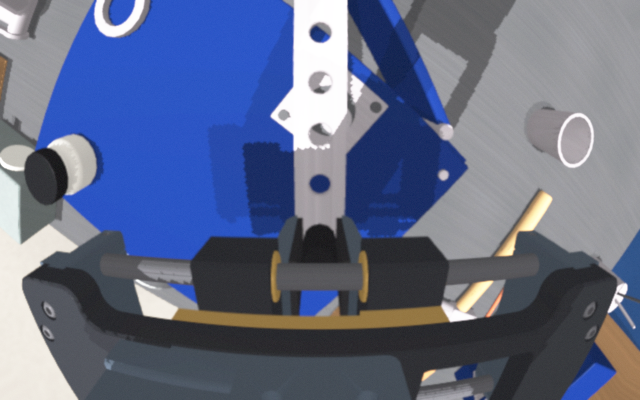

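The bar is tilted and the flap swung out. Hole 3 is at (320,132), already over the plate, with the holes beside it at (320,82) and (320,183). Next I fit the linkage to this.

```bash
cat > lk.py <<'E'
from h import *
np.set_printoptions(precision=2,suppress=True)
HG=np.array([490.5,161.]);PEG=np.array([530.4,86.8])
def fk(th,b,phi,hg=HG,yaw0=-8.7):   # th flap, b world bar dir, phi tilt
    a=np.radians(yaw0)-np.pi/2-th; p=np.array([*(hg+200*np.array([np.cos(a),np.sin(a)])),172])
    ax=np.array([np.cos(b)*np.cos(phi),np.sin(b)*np.cos(phi),np.sin(phi)])
    up=np.array([-np.cos(b)*np.sin(phi),-np.sin(b)*np.sin(phi),np.cos(phi)])
    return p,ax,up
def solve(pt,r,h,phi,**k):  # find th,b s.t. point (r along,h up) has xy=pt
    g=lambda v:(lambda q:(q[0]+r*q[1]+h*q[2])[:2]-pt)(fk(*v,phi,**k))
    return least_squares(g,[.43,.56]).x
E
python3 - <<'E'
from lk import *
f=grab('wrist');s=sensors.state();t=s['ee_pos'];print(t,s['ee_rot'])
phi=np.radians(7.1)
v=solve(t[:2],240,1.5,phi);p,ax,up=fk(*v,phi);print('th,b',v,np.degrees(v[1]),'pivot',p)
for r in(116,146,176,206):
    c=p+r*ax+6*up;print(r,c,'px pred',proj(f,c),'bottom',proj(f,p+r*ax))
im=f['img']
for c in[(320,32),(320,183)]:
    w=im[c[1]-14:c[1]+15,c[0]-14:c[0]+15].astype(int);m=(w[...,2]>w[...,0]+40).astype('uint8')
    n,l,st,ce=cv2.connectedComponentsWithStats(m);k=l[14,14];print(ce[k]+np.array(c)-14,st[k])
# hole ellipse for 2 and 3: print gray rows/cols profile
g=cv2.cvtColor(im,cv2.COLOR_RGB2GRAY)
print(g[116:150:1,304:337:1][::2,::2])
v2=solve(PEG,176,0,0);print('final level',v2,np.degrees(v2[1]),[fk(*v2,0)[0]+240*fk(*v2,0)[1]])
for ph in(phi,.08,.04):
    q=fk(*v2,ph);print(ph,'tcp',q[0]+240*q[1]+1.5*q[2])
E
```

```text
[593.94 112.07 203.72] [-179.6     7.05 -149.37]
th,b [0.37 0.55] 31.606508588538155 pivot [391.27 -12.65 172.  ]
116 [488.67  47.29 192.29] px pred [316.73  29.63] bottom [316.9   32.31]
146 [514.03  62.89 196.  ] px pred [317.65  80.2 ] bottom [317.79  81.34]
176 [539.38  78.5  199.71] px pred [318.59 132.7 ] bottom [318.7  132.13]
206 [564.73  94.1  203.42] px pred [319.5  184.23] bottom [319.58 182.03]
[319.11  34.8 ] [  5   8  19  17 216]
[319.44 183.32] [  4   6  20  18 272]
[[255 255 254 254 254 254 254 254 254 254 254 254 254 253 253 254 254]
 [255 255 254 254 254 254 254 254 254 254 254 254 254 253 253 254 254]
 [255 255 254 254 254 254 254 254 254 254 254 254 254 253 253 254 254]
 [255 255 255 254 254 252 247 235 226 242 248 253 254 253 253 254 254]
 [255 255 255 253 244 194 138 109 120 208 248 246 251 253 253 254 254]
 [255 255 254 242 162  99  82  82 101 163 245 251 244 250 253 254 253]
 [255 255 251 197 112  83  82  79  83 117 204 250 251 245 252 254 244]
 [255 254 234 167 143 112  88  80  85 132 154 207 245 247 249 252 213]
 [255 254 222 157 152 146 127 100  85  91 114 149 175 217 243 221 169]
 [255 253 215 154 153 153 150 147 128 112 102 104 134 171 215 175 165]
 [255 254 221 159 154 152 154 154 152 150 144 140 138 157 174 167 164]
 [255 255 238 166 153 154 153 154 152 153 152 152 150 153 157 166 166]
 [255 255 252 200 154 155 153 153 154 153 154 152 160 152 159 166 165]
 [255 255 254 237 164 148 152 153 153 152 152 163 168 156 161 166 164]
 [255 255 254 253 238 181 156 158 162 167 194 194 159 160 159 164 164]
 [254 254 253 228 247 250 228 193 225 240 245 190 161 162 160 165 163]
 [229 203 198 163 170 204 202 169 189 247 236 167 162 159 161 163 164]]
final level [0.43 0.56] 31.99297673142678 [array([584.68, 120.71, 172.  ])]
0.12391837689159739 tcp [582.96 119.63 203.15]
0.08 tcp [583.93 120.24 192.67]
0.04 tcp [584.47 120.57 183.1 ]
```

Request:
{"op": "step_arm", "data": {
  "plan": [0.14, 0.29, -0.02, 0, 0, -0.002, 0.14, 0.29, -0.02, 0, 0, -0.002, 0.14, 0.29, -0.02, 0, 0, -0.002, 0.14, 0.28, -0.02, 0, 0, -0.002, 0, 0, 0, 0, 0, 0]
}}

```text
time_s: 14.3
ee_pos: [583.5, 119.6, 204.2]
ee_rot: [-179.5, 7.1, -148.9]
force: [5.6, 5.3, 0.3]
gripper_width: 19.2
gripper_force: 25.0
```

Request:
{"op": "step_arm", "data": {
  "plan": [0, 0, 0.23, 0, 0.01, 0, 0, 0, 0.23, 0, 0.01, 0, 0, 0, 0.23, 0, 0.01, 0, 0, 0, 0.23, 0, 0.009, 0, 0, 0, 0, 0, 0, 0]
}}

```text
time_s: 14.72
ee_pos: [584.8, 119.9, 194.3]
ee_rot: [-179.5, 4.9, -148.9]
force: [6.4, 4.7, -0.2]
gripper_width: 19.0
gripper_force: 25.0
```

```bash
cat > chk.py <<'E'
from lk import *
f=grab('wrist');s=sensors.state();t=s['ee_pos'];print(s['time_s'],t,s['ee_rot'],'F',s['force'],'T',s['torque'])
phi=np.radians(s['ee_rot'][1]) ;phi=np.arcsin((t[2]-173.5)/240);print('phi',phi)
v=solve(t[:2],240,1.5,phi);p,ax,up=fk(*v,phi)
for r in(116,176,206): print(r,'top px',proj(f,p+r*ax+6*up),'bot',proj(f,p+r*ax))
print('model hole-peg',(p+176*ax)[:2]-PEG, 'level err',(lambda q:(q[0]+176*q[1])[:2])(fk(*v,0))-PEG)
im=f['img']
for r in(116,206):
    c=np.round(proj(f,p+r*ax+3*up)).astype(int);o=np.maximum(c-14,0)
    w=im[o[1]:c[1]+15,o[0]:c[0]+15].astype(int);m=(w[...,2]>w[...,0]+40).astype('uint8')
    n,l,st,ce=cv2.connectedComponentsWithStats(m);k=l[c[1]-o[1],c[0]-o[0]];print('blob',r,ce[k]+o,st[k])
print('peg top px',proj(f,[*PEG,185]))
g=cv2.cvtColor(im,cv2.COLOR_RGB2GRAY);c=np.round(proj(f,p+176*ax+3*up)).astype(int);print(c)
print(g[c[1]-16:c[1]+17:2,c[0]-16:c[0]+17:2])
E
python3 chk.py
```

```text
14.7667 [584.83 119.89 194.49] [-179.54    4.88 -148.92] F [ 6.9   5.01 -0.22] T [ 1.1  -1.08 -0.2 ]
phi 0.08758000707100998
116 top px [316.13  29.46] bot [316.33  32.17]
176 top px [318.26 132.81] bot [318.39 132.25]
206 top px [319.3  184.52] bot [319.4  182.32]
model hole-peg [ 0.59 -0.8 ] level err [ 1.16 -0.44]
blob 116 [316.  31.] [  0   0  29  29 841]
blob 206 [319.59 183.73] [  5   7  20  17 249]
peg top px [320.1  131.54]
[318 133]
[[253 253 253 252 252 252 252 252 252 252 251 250 250 250 249 249 250]
 [253 253 253 252 252 252 252 252 252 252 251 251 251 250 249 249 251]
 [253 253 253 252 252 252 251 251 246 243 244 247 250 250 250 249 251]
 [253 253 253 253 252 247 219 221 223 224 214 208 227 247 249 248 250]
 [253 253 253 253 243 205 176 233 246 246 241 222 185 223 245 248 250]
 [253 253 253 250 207 159 228 246 248 247 246 244 204 175 227 247 251]
 [253 253 253 233 161 179 242 246 247 247 246 246 231 165 199 242 250]
 [253 253 252 216 151 194 244 245 247 247 246 245 232 183 223 234 250]
 [252 253 251 187 146 180 235 245 246 246 246 244 222 238 241 232 249]
 [253 253 251 193 143 156 211 239 245 246 244 233 224 246 236 229 249]
 [252 253 252 206 141 144 158 187 217 229 223 230 244 245 227 229 250]
 [252 253 252 233 153 140 140 148 159 213 237 219 220 185 200 239 250]
 [252 252 253 249 210 143 123 133 140 141 160 149 133 166 226 246 250]
 [252 252 253 252 244 204 141 110 107 103 113 127 170 224 244 248 250]
 [252 252 253 252 251 245 222 198 178 163 157 210 228 247 248 248 250]
 [252 252 253 252 251 251 251 248 245 241 239 247 249 250 248 248 249]
 [252 252 252 252 251 251 251 252 252 251 249 249 249 249 247 247 241]]
```

Through the hole the peg's bright top shows, displaced a little towards the pivot. I'll fit both circles to get the offset.

```bash
cat > cir.py <<'E'
from lk import *
from scipy.ndimage import map_coordinates
def circ(P):
    P=np.array(P);g=lambda v:np.hypot(P[:,0]-v[0],P[:,1]-v[1])-v[2]
    return least_squares(g,[*P.mean(0),8],loss='soft_l1',f_scale=.5).x
def look(pegpx=None,v=True):
    f=grab('wrist');s=sensors.state();t=s['ee_pos'];phi=np.arcsin((t[2]-173.5)/240)
    q=solve(t[:2],240,1.5,phi);p,ax,up=fk(*q,phi);h=proj(f,p+176*ax+6*up);pp=proj(f,[*PEG,185])
    g=cv2.cvtColor(f['img'],cv2.COLOR_RGB2GRAY).astype(float)
    A=np.linspace(0,2*np.pi,72,endpoint=False);H=[];K=[]
    c=h+[.5,1]
    for _ in range(3):
        H=[]
        for a in A:
            r=np.arange(15.5,6,-.25);x=c[0]+r*np.cos(a);y=c[1]+r*np.sin(a);w=map_coordinates(g,[y,x],order=1)
            i=np.argmax(w<226)
            if w[i]<226 and i>0:H.append((x[i],y[i]))
        C=circ(H);c=C[:2]
    k=np.array(pegpx) if pegpx is not None else c+(0,-3)
    for _ in range(4):
        K=[]
        for a in A:
            r=np.arange(1,9,.25);x=k[0]+r*np.cos(a);y=k[1]+r*np.sin(a);w=map_coordinates(g,[y,x],order=1)
            i=np.argmax(w<235)
            if i>0:K.append((x[i],y[i]))
        D=circ(K);k=D[:2]
    zt=172+176*np.sin(phi)+6
    print(s['time_s'],'tcp',t,'phi %.4f'%phi,'F',s['force'],'hole',C,len(H),'peg',D,len(K))
    hw=onz(f,C[:2],zt)[:2]+ -6*up[:2]; kw=onz(f,D[:2],185)[:2]
    out=176*(1-np.cos(phi))
    e=ax[:2]/np.linalg.norm(ax[:2]);yaw=s['ee_rot'][2]
    lv=hw+e*out
    print('hole bottom',hw,'peg',kw,'| to move tool cm now',totool(kw-hw,yaw),'for level',totool(kw-lv,yaw))
look()
E
python3 cir.py
```

```text
14.8167 tcp [584.83 119.87 194.64] phi 0.0882 F [6.49 5.07 0.57] hole [319.6  134.1   12.21] 72 peg [319.63 130.22   6.37] 72
hole bottom [531.23  87.  ] peg [529.88  86.13] | to move tool cm now [ 0.16 -0.  ] for level [ 0.23 -0.01]
```

```bash
cat > dk.py <<'E'
from lk import *
import sys
# desired level-hole shift (tool cm x,y) -> tcp shift (tool cm) and yaw
d=np.array([float(a) for a in sys.argv[1:3]])*10
s=sensors.state();t=s['ee_pos'];phi=np.arcsin((t[2]-173.5)/240);yaw=s['ee_rot'][2]
y=np.radians(yaw);X=np.array([np.cos(y),np.sin(y)]);Y=np.array([np.sin(y),-np.cos(y)])
v=solve(t[:2],240,1.5,phi);h=lambda v:(lambda q:(q[0]+176*q[1])[:2])(fk(*v,phi))
v2=solve(h(v)+X*d[0]+Y*d[1],176,0,phi);q=fk(*v2,phi);T=(q[0]+240*q[1]+1.5*q[2])[:2]
print('tcp shift tool cm',totool(T-t[:2],yaw),'dyaw world rad',v2[1]-v[1],'flap',v2[0])
E
python3 dk.py .23 -.01
```

```text
tcp shift tool cm [ 0.23 -0.19] dyaw world rad -0.02838077569764652 flap 0.4449805716507205
```

Request:
{"op": "step_arm", "data": {
  "plan": [0.08, -0.06, -0.01, 0, 0, 0.01, 0.08, -0.06, -0.01, 0, 0, 0.01, 0.07, -0.07, 0, 0, 0, 0.008, 0, 0, 0, 0, 0, 0, 0, 0, 0, 0, 0, 0]
}}

```text
time_s: 15.23
ee_pos: [583.9, 116.9, 194.9]
ee_rot: [-179.7, 4.9, -150.5]
force: [6.7, 4.9, -0.1]
gripper_width: 19.1
gripper_force: 25.0
```

```bash
python3 cir.py
```

```text
15.2833 tcp [583.96 116.9  194.99] phi 0.0897 F [ 6.17  5.74 -0.15] hole [319.59 134.1   12.28] 72 peg [320.2  133.83   6.39] 72
hole bottom [529.48  85.54] peg [529.86  86.11] | to move tool cm now [-0.06  0.03] for level [0.01 0.03]
```

Request:
{"op": "step_arm", "data": {
  "plan": [0, 0.03, 0.12, 0, 0.005, 0, 0, 0, 0.12, 0, 0.005, 0, 0, 0, 0.12, 0, 0.005, 0, 0, 0, 0.12, 0, 0.005, 0, 0, 0, 0.12, 0, 0.005, 0]
}}

```text
time_s: 15.7
ee_pos: [584.3, 117.4, 188.9]
ee_rot: [-179.6, 3.5, -150.5]
force: [6.2, 4.5, 0.4]
gripper_width: 19.4
gripper_force: 25.0
```

```bash
python3 cir.py
```

```text
15.75 tcp [584.31 117.46 188.58] phi 0.0629 F [ 6.8   4.59 -0.35] hole [319.5  134.15  12.52] 72 peg [319.63 134.19   6.03] 72
hole bottom [529.73  85.94] peg [529.83  86.05] | to move tool cm now [-0.01  0.  ] for level [0.02 0.  ]
```

Request:
{"op": "step_arm", "data": {
  "plan": [0.01, 0, 0.14, 0, 0.006, 0, 0.01, 0, 0.14, 0, 0.006, 0, 0, 0, 0.14, 0, 0.006, 0, 0, 0, 0.14, 0, 0.006, 0, 0, 0, 0.14, 0, 0.006, 0]
}}

```text
time_s: 16.17
ee_pos: [584.6, 117.5, 181.9]
ee_rot: [-179.6, 1.8, -150.5]
force: [7.2, 4.5, -0.7]
gripper_width: 18.9
gripper_force: 25.0
```

Request:
{"op": "step_arm", "data": {
  "plan": [0, 0, 0.14, 0, 0.006, 0, 0, 0, 0.14, 0, 0.006, 0, 0, 0, 0.14, 0, 0.006, 0, 0, 0, 0.14, 0, 0.006, 0, 0, 0, 0.1, 0, 0.005, 0]
}}

```text
time_s: 16.58
ee_pos: [584.7, 117.6, 175.1]
ee_rot: [-179.6, 0.2, -150.6]
force: [5.8, 4.8, 0.3]
gripper_width: 19.4
gripper_force: 25.0
```

```bash
python3 cir.py
```

```text
16.6333 tcp [584.73 117.59 174.92] phi 0.0059 F [6.88 5.53 0.02] hole [319.5  134.68  12.46] 72 peg [319.82 134.32   6.97] 72
hole bottom [530.22  86.17] peg [529.57  86.03] | to move tool cm now [0.06 0.02] for level [0.06 0.02]
```

Request:
{"op": "step_arm", "data": {
  "plan": [0.02, 0, 0.06, 0, 0.003, 0, 0.02, 0, 0.06, 0, 0.002, 0, 0, 0, 0, 0, 0, 0, 0, 0, 0, 0, 0, 0]
}}

```text
time_s: 16.97
ee_pos: [584.6, 117.4, 174.2]
ee_rot: [-179.6, -0.1, -150.6]
force: [7.2, 5.1, 0.3]
gripper_width: 19.5
gripper_force: 25.0
```

```bash
python3 cir.py
```

```text
17.0167 tcp [584.57 117.44 174.22] phi 0.0030 F [7.02 5.28 0.59] hole [319.68 135.56  11.93] 72 peg [319.93 134.7    7.08] 72
hole bottom [530.46  86.38] peg [529.58  86.08] | to move tool cm now [0.09 0.02] for level [0.09 0.02]
```

Request:
{"op": "step_arm", "data": {
  "plan": [0, 0, 0, 0, 0, 0, 0, 0, 0, 0, 0, 0, 0, 0, 0, 0, 0, 0, 0, 0, 0, 0, 0, 0, 0, 0, 0, 0, 0, 0],
  "hand": 4.5
}}

```text
time_s: 17.43
ee_pos: [581.7, 115.5, 172.9]
ee_rot: [-179.7, -0.6, -150.5]
force: [-0.2, 0.4, -0.3]
gripper_width: 44.9
gripper_force: 0.0
```

```bash
python3 cir.py; python3 -c "
from h import *
print(sensors.state()['gripper_width'])"
```

```text
17.4833 tcp [581.89 115.56 173.  ] phi -0.0021 F [-0.56  0.27 -1.38] hole [320.18 144.5   12.79] 72 peg [320.46 140.89   6.94] 72
hole bottom [531.95  87.16] peg [529.6   86.04] | to move tool cm now [0.26 0.02] for level [0.26 0.02]
45.1610834313222
```

Request:
{"op": "step_arm", "data": {
  "plan": [0, 0, -1, 0, 0, 0, 0, 0, -1, 0, 0, 0, 0, 0, -1, 0, 0, 0, 0, 0, -1, 0, 0, 0, 0, 0, -1.5, 0, 0, 0]
}}

```text
time_s: 17.9
ee_pos: [582.4, 116.3, 229.1]
ee_rot: [-179.6, -0.5, -150.5]
force: [-0.4, -0.4, 0.6]
gripper_width: 44.9
gripper_force: 0.0
```

Request:
{"op": "step_arm", "data": {
  "plan": [0, 0, -2, 0, 0, 0, 0, 0, -2, 0, 0, 0, 0, 0, -2, 0, 0, 0, 0, 0, -1, 0, 0, 0, 0, 0, 0, 0, 0, 0]
}}

```text
time_s: 18.32
ee_pos: [584.2, 117.3, 301.7]
ee_rot: [-179.5, -0.1, -150.5]
force: [0.1, -1.0, -0.1]
gripper_width: 44.7
gripper_force: 0.0
```

```bash
python3 - <<'E'
from lk import *
F={n:grab(n) for n in('wrist','scene','side')};f=F['wrist'];s=sensors.state();print(s['time_s'],s['ee_pos'],s['force'])
im=f['img'];v=solve(PEG,176,0,0);p,ax,up=fk(*v,0);P=[]
for r in(116,146,206):
    c=np.round(proj(f,p+r*ax+3*up)).astype(int);o=np.maximum(c-12,0);w=im[o[1]:c[1]+13,o[0]:c[0]+13].astype(int)
    m=(w.max(2)<(200 if r==146 else 255)).astype('uint8') if r==146 else (w[...,2]>w[...,0]+40).astype('uint8')
    n,l,st,ce=cv2.connectedComponentsWithStats(m);k=1+np.argmin(np.linalg.norm(ce[1:]+o-c,axis=1));P.append(onz(f,ce[k]+o,175));print(r,ce[k]+o,st[k],P[-1])
P=np.array(P);print('d 116-206',np.linalg.norm(P[2]-P[0]),'hole3 interp',P[0]+(P[2]-P[0])*60/90,'PEG',PEG)
e=(P[2]-P[0])/np.linalg.norm(P[2]-P[0]);print('pivot from holes',P[2]-206*e,'dist hinge',np.linalg.norm((P[2]-206*e)[:2]-HG))
for t,z in dict(stay_knob=202,stay_hole3=178,stay_pivot=172,jar=150,flange_b=150,cup=0,tee=0).items():
    for n,g in F.items():print(t,n,[(q['location'],round(q['score'],2),onz(g,q['location'],z)) for q in viewer.pinpoint(t,g)[:2]])
E
```

```text
18.4667 [582.39 116.94 297.2 ] [ 0.5  -0.53 -0.25]Traceback (most recent call last):
  File "<stdin>", line 7, in <module>
    return _wrapfunc(a, 'argmin', axis=axis, out=out, **kwds)
    return bound(*args, **kwds)
ValueError: attempt to get argmin of an empty sequence
```

```bash
python3 - <<'E'
from lk import *
F={n:grab(n) for n in('wrist','scene','side')};f=F['wrist']
im=f['img'];v=solve(PEG,176,0,0);p,ax,up=fk(*v,0)
hsv=im.astype(int)
for r in(116,146,176,206):
    c=np.round(proj(f,p+r*ax+3*up)).astype(int);print(r,c)
    if c[1]<9: continue
    print(im[c[1]-9:c[1]+10:2,c[0]-9:c[0]+10:2].astype(int).sum(2)//3)
for t,z in dict(stay_knob=202,stay_hole3=178,stay_pivot=172,jar=150,flange_b=150,cup=0,tee=0).items():
    for n,g in F.items():print(t,n,[(q['location'],round(q['score'],2),onz(g,q['location'],z)) for q in viewer.pinpoint(t,g)[:2]])
print('pred knob/hole/pivot',p+240*ax,p+176*ax,p)
E
```

```text
116 [317  70]
[[255 254 254 254 254 254 254 255 255 255]
 [255 254 254 254 254 253 254 255 255 255]
 [255 254 254 244 204 160 187 243 255 255]
 [255 254 242 162 140 139 141 157 245 255]
 [255 254 196 145 143 144 140 138 185 254]
 [255 253 187 140 142 143 144 141 166 254]
 [255 254 192 138 142 142 140 144 194 255]
 [255 255 239 126 130 142 143 162 247 255]
 [255 255 254 245 193 190 215 251 255 255]
 [255 255 254 254 255 255 255 255 255 255]]
146 [319 100]
[[255 255 255 255 255 255 255 255 255 255]
 [255 255 255 255 255 255 255 255 255 255]
 [255 255 255 250 238 237 253 255 255 255]
 [255 255 232 200 228 251 255 254 255 255]
 [255 252 217 216 253 255 255 255 254 255]
 [255 246 216 236 255 255 255 255 254 255]
 [255 249 214 252 255 255 255 255 254 255]
 [255 254 217 238 255 255 255 254 255 255]
 [255 255 252 235 250 254 254 255 255 255]
 [255 255 255 255 254 254 255 255 255 255]]
176 [320 131]
[[255 255 255 255 255 255 255 255 255 255]
 [255 254 254 254 253 255 255 255 255 255]
 [255 254 251 244 248 248 243 253 255 255]
 [255 251 227 252 254 254 249 224 253 254]
 [254 232 239 254 254 25
[... 1874 characters left out ...]
150.  ]))]
flange_b side [([317.2, 223.7], 0.79, array([ 527.9 , -121.39,  150.  ])), ([377.8, 152.3], 0.67, array([729.8 , 131.48, 150.  ]))]
cup wrist [([499.6, 136.1], 0.77, array([381.18, 357.58,  -0.  ])), ([169.3, 53.1], 0.7, array([ 537.02, -196.49,    0.  ]))]
cup scene [([465.9, 233.0], 0.63, array([380.59, 357.06,   0.  ]))]
cup side [([265.5, 152.0], 0.56, array([394.86, 353.53,   0.  ]))]
tee wrist [([74.7, 40.8], 0.77, array([ 589.58, -430.75,    0.  ]))]
tee scene [([186.0, 196.7], 0.59, array([ 587.79, -417.85,    0.  ]))]
tee side [([357.9, 377.5], 0.94, array([ 583.87, -427.78,    0.  ]))]
pred knob/hole/pivot [584.68 120.71 172.  ] [530.4  86.8 172. ] [381.13  -6.45 172.  ]
```

```bash
python3 -c "
from workcell import env
print(env.job_done())"
```

```text
the job is handed in; nothing more can be done
None
```

The flap is propped open at about 0.44 rad: hole 3 went over the peg with no downward force, the bar stayed put for the second after I let go, and the job was handed in at about 19 s with the arm clear; before that, one grasp closed on nothing just above the knob because the fingertips sit about 14 mm behind the TCP.

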